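# Push the board brush through the flap of the wash-up box

## Task

Send the used board brush to the wash: with the fingertips against the end away from the flap, push it lengthwise along the feed deck of the steel wash-up box, through the hanging flap, until it slides down inside the box. Only push it, never lift it; then draw the fingers back so that the flap swings fully shut behind it, and leave the jar, the tub and the scraper standing or lying where they are.

Things in the scene. Friction and masses are not known exactly. Their poses are not given: they have to be found in the camera images.
- wash_box: Fixed stainless wash-up box with a feed deck. Origin: on the bench under the middle of the mouth, in the plane of the shut flap. +x: feed direction, into the box; +y: across, left of who feeds it; +z up. The box behind the mouth is 210 long, 160 wide, 203 high, with closed sides and an open top. The flat deck before it (top 120 up) runs from x = -210 to a ledge at x = +12 mm.
- mouth (a point): Middle of the mouth at deck height, in the plane of the shut flap; axes as the box. Mouth 88 mm wide, in a 6 mm thick wall; header above it from 80 to 88 mm over the deck. Deck 160 wide, rims 16 high at both sides; two 18 mm high cheeks narrow the way from 150 mm at x = -75 to about 84 mm at the mouth.
- ledge (a point): Middle of the deck's inner end, 12 mm behind the mouth, rounded and polished. Beyond it a polished slide falls at 48 degrees to the floor of the box. A brush whose middle is pushed past this ledge tips and slides down by itself, so the fingers need not enter the mouth.
- flap (a joint): Flap of the mouth, rad: 0 hangs shut, grows as it swings inward (into the box), stop at 1.45. It opens inward only, swings freely on a level pin 74 mm above the deck, weighs about 60 g, and falls shut by itself when nothing holds it open.
- flap_lip (a point): Middle of the flap's lower edge; the flap is a plate 78 mm wide and 69 mm long, its edge 4.5 mm above the deck when shut.
- board_brush: Board scrub brush with a block back on white bristles, lying bristles down on the deck, roughly lengthwise towards the flap; 30 mm wide (its x), 110 mm long (its y), 42 mm high; the back is a solid block from 22 to 42 mm above its underside with flat ends. Origin: centre of its underside. Either end may lead. About 0.12 kg.
- pepper_jar: Bystander, not to be disturbed: spice jar with black screw lid, 52 mm across, 85 mm high, on the bench; origin centre of its underside.
- salt_tub: Bystander, not to be disturbed: white tub with screw lid, 64 mm across, 75 mm high, on the bench; origin centre of its underside.
- scraper: Bystander, not to be disturbed: bench scraper, steel blade with a round handle, 90 x 112 x 21 mm, lying on the bench; origin centre of its underside.

How it is judged:
On the way, in this order (a step that is already met when the one before it is completed fails the run):
1. the brush lies in the mouth and holds the flap open (value of joint flap above 0.4 rad and x of board_brush in the frame of wash_box above -0.06 m and contact force between board_brush and flap above 0.02 N), for 0.05 s.
2. the brush is inside the box, below the deck (x of board_brush in the frame of wash_box above 0.04 m and z of board_brush in the frame of wash_box below 0.1 m), for 0.2 s.
At the end, for the whole second after the job is handed in: The brush rests inside the box (its origin at least 40 mm behind the mouth, between the side walls and more than 20 mm below deck height, slower than 30 mm/s) and the flap hangs shut (within 0.06 rad) (all of step 2 and x of board_brush in the frame of wash_box below 0.21 m and y of board_brush in the frame of wash_box between -0.08 and 0.08 m and linear speed of board_brush below 0.03 m/s and value of joint flap between -0.06 and 0.06 rad); the robot touches nothing.
It fails at once if the brush is lifted more than 15 mm off the deck (z of board_brush in the frame of wash_box above 0.135 m).
It fails at once if the pepper jar is moved more than 30 mm or tipped (distance of pepper_jar from where it was at the start of the episode above 0.03 m or angle between pepper_jar's own z axis and vertical above 0.4 rad).
It fails at once if the salt tub is moved more than 30 mm or tipped (distance of salt_tub from where it was at the start of the episode above 0.03 m or angle between salt_tub's own z axis and vertical above 0.4 rad).
It fails at once if the scraper is moved more than 30 mm or tipped (distance of scraper from where it was at the start of the episode above 0.03 m or angle between scraper's own z axis and vertical above 0.4 rad).
It also fails if it takes over 40 s, if anything falls off the work surface, if the arm or the gripper's body presses on something with over 40 N, if the wrist force passes 120 N, or if a joint passes its speed limit or range.

## Robot

A 6-joint arm with a two-finger parallel gripper is mounted at the origin on the work surface; the furniture and walls round the work are solid. World frame = base frame: x ahead of the robot, y to its left, z up, the work surface at z = 0. Lengths are in m, angles in rad, forces in N, time in s.
With the tool pointing down it reaches from about 0.275 to 0.75 m from the base axis. Payload 10.2 kg.
Tool frame: the origin (TCP) lies at the very end of the fingers, on their centre line; the grasp point (between the pads) lies 19 mm behind it (bot.grasp_offset is the distance from the TCP to the grasp point, in m); z points along the fingers, y is the line along which they close (so a half turn about z gives the same grasp; the last joint's range is limited). The gripper opens to 85 mm and grips with 20 to 120 N. Pads are 22 mm wide; open, the fingers measure 114 mm over their backs; the gripper's body (76 mm by 85 mm) begins 54 mm behind the grasp point. The pads swing forward as they close: fully open they stand 13 mm farther back than shut.
Start: joints at [0.99, 0.313, 1.498, -0, 1.331, -0.223], TCP at [0.184, 0.492, 0.231] pointing down, gripper open.
Joint ranges: [-2.94, 2.94], [-0.97, 2.17], [0.19, 2.56], [-1.23, 4.37], [0.02, 3.11], [-2.88, 2.88]. Speed limits (rad/s): [2.39, 2.39, 3.01, 3.14, 3.14, 3.14].

## Interface

Orientations are given as a 3x3 rotation matrix whose columns are the frame's x, y, z axes.
In Python, from station import bot, eyes, order gives the robot as it stands (bot), with the cameras (eyes) and the job (order).
- The arm moves only by the shell command python3 steer.py 'ROWS' [OPENING] [FORCE]. ROWS is a JSON list of rows, 1 to 20 of them, each written [[dx, dy, dz], [rx, ry, rz]]: dx, dy, dz in shares of 0.6 m (1.0 is 0.6 m), then a rotation vector rx, ry, rz in normalised numbers (1 is pi/2 rad); each row is the pose to reach, as a shift and turn from the pose commanded when the command began, along the tool's axes at that moment; what a row does not reach only later rows make up. A row lasts 1/10 s, in which the tool goes at most 0.05 m and 0.15 rad, less where a joint would pass 70% of its speed; a pose out of reach is approached as far as the arm can. OPENING is the finger opening in m, set as the command begins (- or left out keeps the last). The fingers move at their own pace and stop on an object; FORCE is the grip in N (left out, the last holds). Time passes only in rows, so rows that do not move let the fingers close. It prints the time, the measured TCP pose, the force, the opening and the grip force at its end. Shift and turn numbers lie between -1 and 1, and a call with a number outside is refused. Input that does not fit is refused with a message, and nothing moves.
- bot.read_state(): the state, without advancing time (a new reading comes with each control period).
- eyes.get_image(name): name is "scene" or "top"; returns a dict with "image" (420x560x3 uint8, red, green, blue), "vertical_fov" (degrees; the focal length in pixels is half the picture's height over the tangent of half this angle, whatever the lens; pixels are square), "cx", "cy" (the principal point, pixels), "world_from_camera" (4x4, takes a point from camera to world coordinates). Camera axes: x right, y down, z forward; pixel columns grow to the right and rows downward; lengths in m; the calibration is good to about 2 mm. A picture is of the moment at which its call begins. There is no depth.
- order.hand_in(): hands the job in; it is judged then, once.
The state is a dict: "clock": time; "joint_positions": joint angles; "qd": joint speeds; "effort": joint torques, N m; "tcp_pos": TCP position; "orientation": TCP orientation; "wrist_force": force on the tool from outside, world axes, zero at the start; "moment": the same for the moment, N m; "grip_width": finger opening in m; "grasp_force": force on a finger pad.
Only numpy, scipy, OpenCV 4.12 (cv2) and the standard library are available. Lean on these libraries where they do the work, as an engineer would, in place of code of your own. Each camera call takes 0.05 s, during which the arm holds its last target. There are 200 camera calls.

## Working session

There is one attempt and no reset: what is moved stays moved. The work goes in short steps, Python scripts to look and compute and a shell command to move; the robot and the scene stay as the last step left them, time stands still between calls to the robot, and variables do not carry over. Pictures are saved under pics/ and viewed, at most 10 in all, crops included, and the job is handed in when it is done.

```bash
ls; mkdir -p pics
cat > h.py <<'E'
from station import bot, eyes, order
import numpy as np, cv2, pickle
def snap(n,f):
    d=eyes.get_image(n); cv2.imwrite(f'pics/{f}.png',d["image"][:,:,::-1]); pickle.dump(d,open(f'pics/{f}.pkl','wb')); return d
def ray(d,u,v):
    f=210/np.tan(np.radians(d["vertical_fov"])/2); T=np.array(d["world_from_camera"])
    r=T[:3,:3]@np.array([(u-d["cx"])/f,(v-d["cy"])/f,1]); return T[:3,3],r/np.linalg.norm(r)
def atz(d,u,v,z):
    o,r=ray(d,u,v); return o+r*(z-o[2])/r[2]
def tri(a,p,b,q):
    o1,r1=ray(a,*p);o2,r2=ray(b,*q); s=np.linalg.lstsq(np.c_[r1,-r2],o2-o1,rcond=None)[0]
    A=o1+r1*s[0];B=o2+r2*s[1]; return (A+B)/2,np.linalg.norm(A-B)
def proj(d,P):
    f=210/np.tan(np.radians(d["vertical_fov"])/2); T=np.linalg.inv(d["world_from_camera"]); c=T[:3,:3]@P+T[:3,3]
    return d["cx"]+f*c[0]/c[2], d["cy"]+f*c[1]/c[2]
def load(f): return pickle.load(open(f'pics/{f}.pkl','rb'))
E
python3 - <<'E'
from h import *
a=snap("scene","s0");b=snap("top","t0")
for d in(a,b): print(np.round(d["world_from_camera"],3),d["vertical_fov"],d["cx"],d["cy"])
print(bot.read_state())
E
```

```text
pics
station.py
steer.py
[[ 0.854  0.405 -0.325  0.895]
 [ 0.52  -0.665  0.536 -0.453]
 [ 0.001 -0.627 -0.779  0.91 ]
 [ 0.     0.     0.     1.   ]] 54.586850216162475 276.3924457825886 208.33166738884285
[[-0.01  -0.991  0.13   0.426]
 [-1.     0.009 -0.007  0.072]
 [ 0.006 -0.13  -0.991  1.401]
 [ 0.     0.     0.     1.   ]] 45.41484538574286 278.27179015152444 206.3685868868537
{'clock': 0.1, 'joint_positions': array([ 9.89581595e-01,  3.13401903e-01,  1.49834706e+00, -5.08227002e-06,
        1.33100734e+00, -2.23436482e-01]), 'qd': array([ 0.00016643, -0.00214248, -0.00318948,  0.00117939,  0.00036625,
       -0.00136865]), 'effort': array([ 2.59411412e-03, -4.12898111e+01, -2.60140353e+01, -2.07009721e-04,
        3.01011605e-03, -3.02620401e-05]), 'tcp_pos': array([0.18375495, 0.49155005, 0.23079357]), 'orientation': array([[-9.36677522e-01,  3.50192543e-01, -6.34761450e-04],
       [ 3.50193027e-01,  9.36677048e-01, -9.75281451e-04],
       [ 2.53030190e-04, -1.13581325e-03, -9.99999323e-01]]), 'wrist_force': array([ 0.31371615,  0.76230265, -0.68213747]), 'moment': array([-0.0061784 , -0.06865687,  0.03396635]), 'grasp_force': 0.0, 'grip_width': 0.0853486558940697}
```

View pics/s0.png

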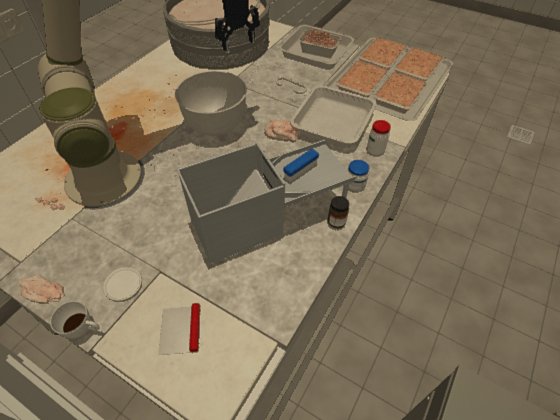

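View pics/t0.png

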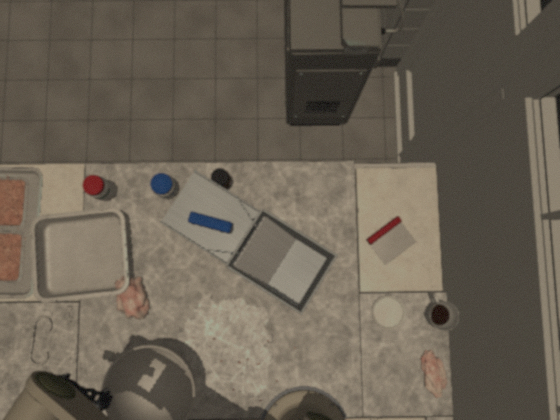

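The scene view shows the box at (235,205) and the blue brush on the deck at (301,162). In the top view the brush is at (210,222), the box at (282,260), the jar at (221,179) and the blue-lidded tub at (163,184). I'll enlarge both.

Run:
```python
import cv2
a=cv2.imread('pics/s0.png')[120:270,170:390]; b=cv2.imread('pics/t0.png')[160:320,140:350]
cv2.imwrite('pics/s0c.png',cv2.resize(a,None,fx=3.6,fy=3.6,interpolation=2)); cv2.imwrite('pics/t0c.png',cv2.resize(b,None,fx=3.7,fy=3.7,interpolation=2))
```

```text
(no output)
```

View pics/s0c.png

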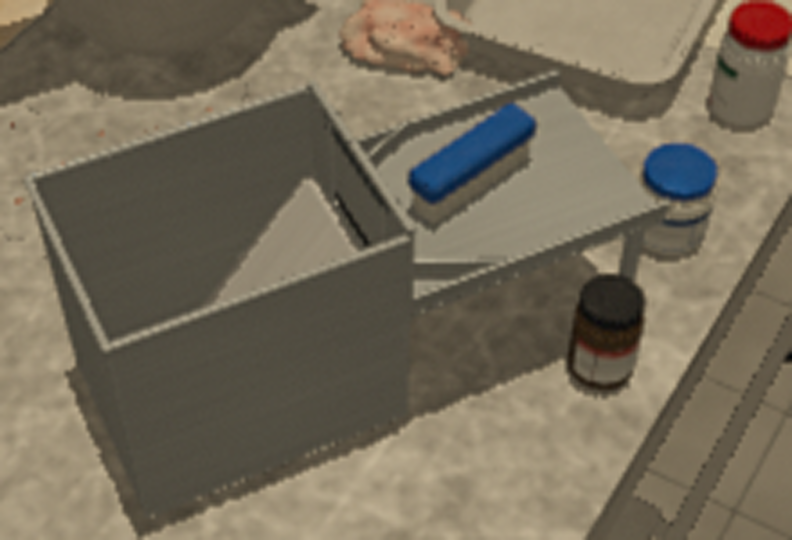

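View pics/t0c.png

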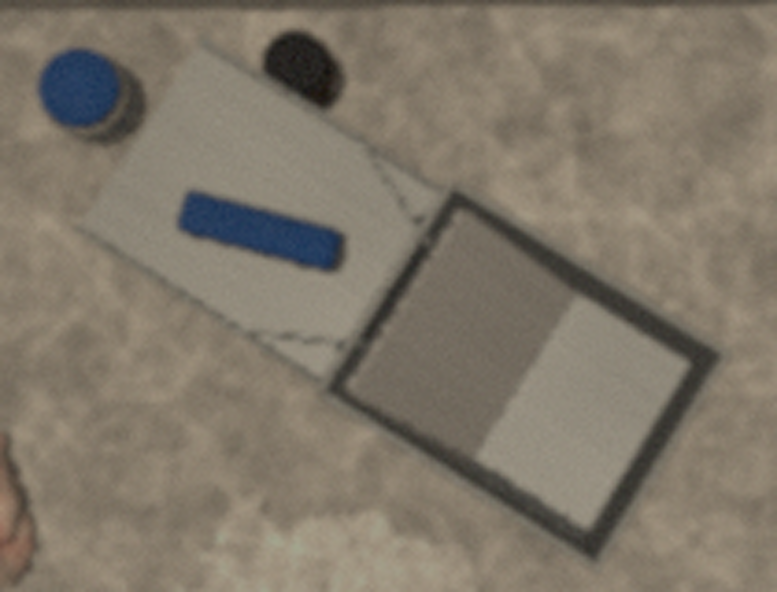

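Crops: the box's rim corners, the brush's top-face corners, the jar and the tub can all be matched between the two views, so I'll triangulate them.

```bash
cat > m.py <<'E'
from h import *
a=load('s0');b=load('t0')
S=lambda u,v:(170+u/3.6-.36,120+v/3.6-.36); T=lambda u,v:(140+u/3.7-.36,160+v/3.7-.36)
if __name__=="__main__":
  P={}
  for n,s,t in [("mR",(410,239),(457,194)),("mL",(310,89),(334,389)),("fR",(107,346),(716,355)),("fL",(33,181),(595,556)),
   ("b1L",(412,174),(334,270)),("b1R",(442,190),(344,237)),("b2L",(513,104),(179,230)),("b2R",(536,122),(187,193)),
   ("jarlid",(611,297),(294,62)),("tublid",(680,170),(80,88))]:
    p,e=tri(a,S(*s),b,T(*t)); P[n]=p; print(n,np.round(p,4),round(e,4))
  for n,t,z in [("mR",(457,194),.203),("mL",(334,389),.203),("fR",(716,355),.203),("fL",(595,556),.203),("b1L",(334,270),.162),("b1R",(344,237),.162),("b2L",(179,230),.162),("b2R",(187,193),.162),("deckL",(85,225),.136),("deckR",(207,45),.136),("jar",(294,62),.085),("tub",(80,88),.075)]:
    print(n,np.round(atz(b,*T(*t),z),4))
E
python3 m.py
```

```text
mR [0.5736 0.1023 0.1959] 0.0083
mL [0.4465 0.1807 0.2062] 0.0056
fR [ 0.4632 -0.0676  0.1958] 0.0019
fL [0.3373 0.0135 0.2024] 0.0005
b1L [0.5271 0.1855 0.1594] 0.0073
b1R [0.5515 0.1804 0.1602] 0.0129
b2L [0.5545 0.2891 0.1583] 0.0055
b2R [0.5785 0.2835 0.1566] 0.0027
jarlid [0.6812 0.2197 0.084 ] 0.0014
tublid [0.6667 0.3766 0.0723] 0.0037
mR [0.5694 0.0997 0.203 ]
mL [0.4444 0.1792 0.203 ]
fR [ 0.4636 -0.0661  0.203 ]
fL [0.3376 0.0137 0.203 ]
b1L [0.524  0.1831 0.162 ]
b1R [0.5461 0.1765 0.162 ]
b2L [0.5518 0.2869 0.162 ]
b2R [0.5767 0.2819 0.162 ]
deckL [0.5585 0.3556 0.136 ]
deckR [0.683  0.2737 0.136 ]
jar [0.6804 0.2192 0.085 ]
tub [0.6646 0.3749 0.075 ]
```

Units first: shifts go in shares of 0.6 m and turns go in shares of pi/2 rad. So -0.4265 m / 0.6 = -0.7108, -0.03 m / 0.6 = -0.05, 1.484 rad / 1.5708 = 0.9447.

```bash
F="x"; python3 steer.py '[[[0,0,-0.05],[0,0,0]],[[-0.1667,-0.0167,-0.05],[0,0,0.0955]],[[-0.3333,-0.0333,-0.05],[0,0,0.3183]],[[-0.5,-0.0417,-0.05],[0,0,0.573]],[[-0.7108,-0.0517,-0.0333],[0,0,0.9447]],[[-0.7108,-0.0517,-0.0333],[0,0,0.9447]],[[-0.7108,-0.0517,-0.0333],[0,0,0.9447]],[[-0.7108,-0.0517,-0.0333],[0,0,0.9447]],[[-0.7108,-0.0517,-0.0333],[0,0,0.9447]],[[-0.7108,-0.0517,-0.0333],[0,0,0.9447]],[[-0.7108,-0.0517,-0.0333],[0,0,0.9447]],[[-0.7108,-0.0517,-0.0333],[0,0,0.9447]],[[-0.7108,-0.0517,-0.0333],[0,0,0.9447]],[[-0.7108,-0.0517,-0.0333],[0,0,0.9447]],[[-0.7108,-0.0517,-0.0333],[0,0,0.9447]],[[-0.7108,-0.0517,-0.0333],[0,0,0.9447]]]' 0 20
python3 - <<'E'
from h import *
s=bot.read_state(); print(s['tcp_pos'],s['orientation'],s['joint_positions'])
E
```

```text
clock: 1.7
tcp_pos: [0.5722, 0.3136, 0.2515]
orientation: [[0.266, 0.964, 0.0], [0.964, -0.266, 0.0], [0.0, 0.0, -1.0]]
wrist_force: [-0.5, -0.3, -1.1]
grip_width: -0.0002
grasp_force: 0.0
[0.57220321 0.31360945 0.25150622] [[ 2.66294491e-01  9.63891697e-01  2.01898553e-04]
 [ 9.63891715e-01 -2.66294500e-01  2.08240931e-05]
 [ 7.38366446e-05  1.89063001e-04 -9.99999979e-01]] [ 3.22187889e-01  5.97066782e-01  1.02029027e+00 -4.42254390e-05
  1.52403749e+00  5.91736617e-01]
```

Down to z ≈ 0.149 behind the brush, then I'll look before touching it.

To row units: 0.1025 m / 0.6 = 0.1708, 0.08 m / 0.6 = 0.1333.

```bash
python3 steer.py '[[[0,0,0.0667],[0,0,0]],[[0,0,0.1333],[0,0,0]],[[0,0,0.1708],[0,0,0]],[[0,0,0.1708],[0,0,0]]]'
python3 - <<'E'
from h import *
a=snap("scene","s1");b=snap("top","t1")
A=cv2.resize(cv2.imread('pics/s1.png')[110:230,230:380],None,fx=5,fy=5,interpolation=2)
B=cv2.resize(cv2.imread('pics/t1.png')[170:270,150:280],None,fx=5,fy=5,interpolation=2)
B=cv2.copyMakeBorder(B,0,100,0,100,0)
cv2.imwrite('pics/c1.png',cv2.resize(np.hstack([A,B[:600]]),None,fx=.53,fy=.53,interpolation=3))
E
```

```text
clock: 2.1
tcp_pos: [0.571, 0.3129, 0.1454]
orientation: [[0.267, 0.964, -0.006], [0.964, -0.267, -0.002], [-0.004, -0.005, -1.0]]
wrist_force: [-0.2, -0.4, 0.1]
grip_width: -0.0003
grasp_force: 0.0
```

View pics/c1.png

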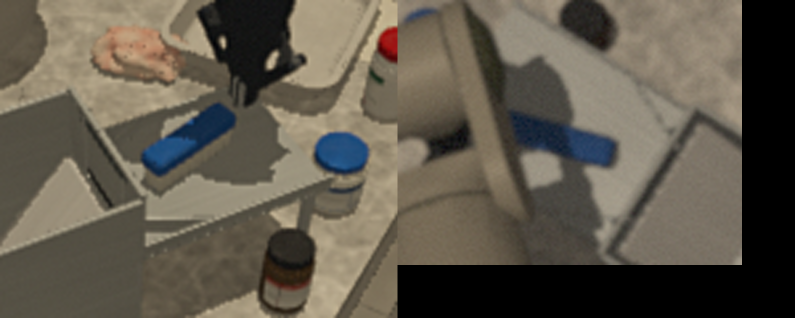

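Run:
```python
from h import *
th=-.017*0; f=np.linspace(0,.13,14); ang=-np.minimum(f/.105,1)*.295
ds=.01; c=np.array([0.,0.]); out=[]
psi=.295; C=np.array([-.1016,-.0149])
for i,(ff,a) in enumerate(zip(f,ang)):
    if i: m=(ang[i]+ang[i-1])/2; c=c+ds*np.array([np.cos(m),np.sin(m)])
    p=c-.066*np.array([np.cos(a),np.sin(a)])+np.array([.066,0])   # TCP shift from contact (fwd,left)
    R=np.array([[np.cos(psi),-np.sin(psi)],[np.sin(psi),np.cos(psi)]])
    print(round(ff,3),"row dx %.4f dy %.4f rz %.3f"%(-(p[0]+.019),p[1],-a),"box centre",np.round(C+R@c,4))
```

```text
0.0 row dx -0.0190 dy 0.0000 rz 0.000 box centre [-0.1016 -0.0149]
0.01 row dx -0.0290 dy 0.0017 rz 0.028 box centre [-0.092  -0.0121]
0.02 row dx -0.0391 dy 0.0031 rz 0.056 box centre [-0.0823 -0.0096]
0.03 row dx -0.0492 dy 0.0043 rz 0.084 box centre [-0.0726 -0.0074]
0.04 row dx -0.0593 dy 0.0052 rz 0.112 box centre [-0.0628 -0.0054]
0.05 row dx -0.0695 dy 0.0057 rz 0.140 box centre [-0.0529 -0.0038]
0.06 row dx -0.0797 dy 0.0060 rz 0.169 box centre [-0.043  -0.0024]
0.07 row dx -0.0898 dy 0.0060 rz 0.197 box centre [-0.0331 -0.0012]
0.08 row dx -0.1000 dy 0.0058 rz 0.225 box centre [-0.0231 -0.0004]
0.09 row dx -0.1101 dy 0.0052 rz 0.253 box centre [-0.0131  0.0002]
0.1 row dx -0.1203 dy 0.0043 rz 0.281 box centre [-0.0031  0.0004]
0.11 row dx -0.1301 dy 0.0024 rz 0.295 box centre [0.0069 0.0005]
0.12 row dx -0.1397 dy -0.0005 rz 0.295 box centre [0.0169 0.0005]
0.13 row dx -0.1493 dy -0.0034 rz 0.295 box centre [0.0269 0.0005]
```

Very consistent with the geometry. First the contact and the first 60 mm of the curve, then a check.

To row units: -0.08 m / 0.6 = -0.1333, -0.0745 m / 0.6 = -0.1242, 0.169 rad / 1.5708 = 0.1076.

```bash
python3 steer.py '[[[-0.0117,0,0],[0,0,0]],[[-0.0233,0,0],[0,0,0]],[[-0.0317,0,0],[0,0,0]],[[-0.04,0.0017,0],[0,0,0.0089]],[[-0.0483,0.0028,0],[0,0,0.0178]],[[-0.0567,0.004,0],[0,0,0.0267]],[[-0.065,0.005,0],[0,0,0.0357]],[[-0.0733,0.0062,0],[0,0,0.0446]],[[-0.0817,0.0072,0],[0,0,0.0535]],[[-0.09,0.008,0],[0,0,0.0624]],[[-0.0983,0.0087,0],[0,0,0.0713]],[[-0.1075,0.0092,0],[0,0,0.0802]],[[-0.1158,0.0095,0],[0,0,0.0891]],[[-0.1242,0.0098,0],[0,0,0.0987]],[[-0.1333,0.01,0],[0,0,0.1076]],[[-0.1333,0.01,0],[0,0,0.1076]]]'
python3 - <<'E'
from h import *
a=snap("scene","s2");b=snap("top","t2")
A=cv2.resize(cv2.imread('pics/s2.png')[110:230,200:350],None,fx=5,fy=5,interpolation=2)
B=cv2.resize(cv2.imread('pics/t2.png')[170:290,170:320],None,fx=5,fy=5,interpolation=2)
cv2.imwrite('pics/c2.png',cv2.resize(np.hstack([A,B]),None,fx=.53,fy=.53,interpolation=3))
E
```

```text
clock: 3.8
tcp_pos: [0.5566, 0.2337, 0.1485]
orientation: [[0.427, 0.904, -0.001], [0.904, -0.427, -0.001], [-0.001, -0.001, -1.0]]
wrist_force: [0.8, 0.3, 1.6]
grip_width: 0.0002
grasp_force: 0.6
```

View pics/c2.png

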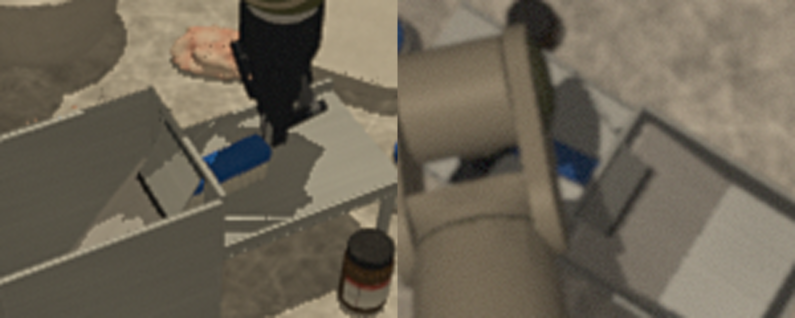

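The flap is open with the brush nose in the mouth, and the brush follows the fingers squarely. Continuing.

To row units: -0.07 m / 0.6 = -0.1167, -0.06 m / 0.6 = -0.1, 0.126 rad / 1.5708 = 0.0802.

```bash
python3 steer.py '[[[-0.0083,0.0017,0],[0,0,0.0089]],[[-0.0167,0.003,0],[0,0,0.0178]],[[-0.025,0.0042,0],[0,0,0.0267]],[[-0.0333,0.0053,0],[0,0,0.0357]],[[-0.0417,0.0063,0],[0,0,0.0446]],[[-0.05,0.0072,0],[0,0,0.0535]],[[-0.0583,0.008,0],[0,0,0.0624]],[[-0.0667,0.0085,0],[0,0,0.0713]],[[-0.075,0.0083,0],[0,0,0.0764]],[[-0.0833,0.0082,0],[0,0,0.0802]],[[-0.0917,0.0072,0],[0,0,0.0802]],[[-0.1,0.0062,0],[0,0,0.0802]],[[-0.1083,0.005,0],[0,0,0.0802]],[[-0.1167,0.004,0],[0,0,0.0802]],[[-0.1167,0.004,0],[0,0,0.0802]],[[-0.1167,0.004,0],[0,0,0.0802]],[[-0.1167,0.004,0],[0,0,0.0802]]]'
python3 - <<'E'
from h import *
a=snap("scene","s3");b=snap("top","t3")
A=cv2.resize(cv2.imread('pics/s3.png')[120:240,180:330],None,fx=5,fy=5,interpolation=2)
B=cv2.resize(cv2.imread('pics/t3.png')[190:310,200:350],None,fx=5,fy=5,interpolation=2)
cv2.imwrite('pics/c3.png',cv2.resize(np.hstack([A,B]),None,fx=.53,fy=.53,interpolation=3))
E
```

```text
clock: 5.6
tcp_pos: [0.5293, 0.1704, 0.1487]
orientation: [[0.536, 0.844, -0.0], [0.844, -0.536, 0.0], [-0.0, -0.0, -1.0]]
wrist_force: [0.3, 0.2, -0.7]
grip_width: -0.0001
grasp_force: 0.0
```

View pics/c3.png

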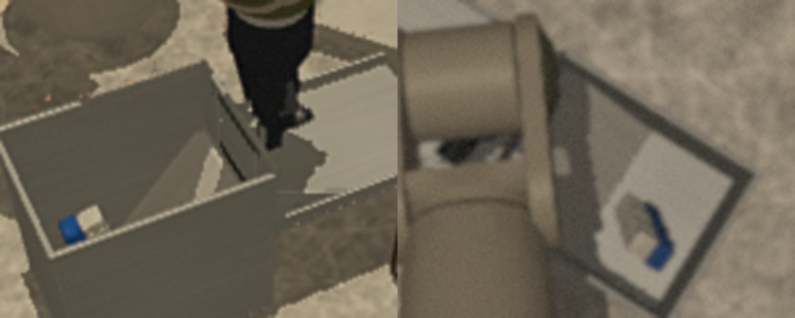

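The brush lies on the floor of the box. I'll draw the fingers back and up, let the flap settle, and check.

To row units: 0.13 m / 0.6 = 0.2167, -0.12 m / 0.6 = -0.2.

```bash
python3 steer.py '[[[0.0333,0,0],[0,0,0]],[[0.0667,0,0],[0,0,0]],[[0.1167,0,0],[0,0,0]],[[0.1667,0,0],[0,0,0]],[[0.2,0,-0.05],[0,0,0]],[[0.2167,0,-0.1167],[0,0,0]],[[0.2167,0,-0.1833],[0,0,0]],[[0.2167,0,-0.2],[0,0,0]],[[0.2167,0,-0.2],[0,0,0]],[[0.2167,0,-0.2],[0,0,0]],[[0.2167,0,-0.2],[0,0,0]],[[0.2167,0,-0.2],[0,0,0]],[[0.2167,0,-0.2],[0,0,0]],[[0.2167,0,-0.2],[0,0,0]],[[0.2167,0,-0.2],[0,0,0]],[[0.2167,0,-0.2],[0,0,0]],[[0.2167,0,-0.2],[0,0,0]],[[0.2167,0,-0.2],[0,0,0]],[[0.2167,0,-0.2],[0,0,0]],[[0.2167,0,-0.2],[0,0,0]]]'
python3 - <<'E'
from h import *
a=snap("scene","s4");b=snap("top","t4")
A=cv2.resize(cv2.imread('pics/s4.png')[120:270,180:370],None,fx=4,fy=4,interpolation=2)
B=cv2.resize(cv2.imread('pics/t4.png')[160:310,160:350],None,fx=4,fy=4,interpolation=2)
cv2.imwrite('pics/c4.png',cv2.resize(np.hstack([A,B]),None,fx=.52,fy=.52,interpolation=3))
E
```

```text
clock: 7.7
tcp_pos: [0.5989, 0.28, 0.2688]
orientation: [[0.536, 0.844, 0.0], [0.844, -0.536, 0.0], [0.0, -0.0, -1.0]]
wrist_force: [-0.5, 0.5, -0.4]
grip_width: 0.0001
grasp_force: 0.0
```

View pics/c4.png

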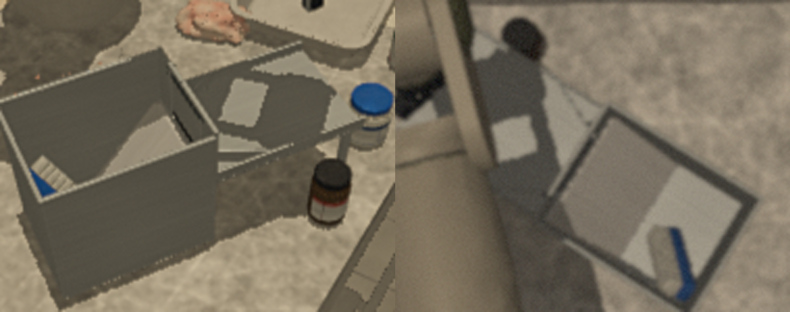

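The flap looks shut and the brush lies on its side on the box floor. I'll wait a little for it all to settle, compare frames, and hand in.

```bash
python3 steer.py '[[[0,0,0],[0,0,0]],[[0,0,0],[0,0,0]],[[0,0,0],[0,0,0]],[[0,0,0],[0,0,0]],[[0,0,0],[0,0,0]],[[0,0,0],[0,0,0]],[[0,0,0],[0,0,0]],[[0,0,0],[0,0,0]],[[0,0,0],[0,0,0]],[[0,0,0],[0,0,0]],[[0,0,0],[0,0,0]],[[0,0,0],[0,0,0]],[[0,0,0],[0,0,0]],[[0,0,0],[0,0,0]],[[0,0,0],[0,0,0]],[[0,0,0],[0,0,0]],[[0,0,0],[0,0,0]],[[0,0,0],[0,0,0]],[[0,0,0],[0,0,0]],[[0,0,0],[0,0,0]]]' >/dev/null
python3 - <<'E'
from h import *
a=snap("scene","s5")["image"].astype(int)
for i in range(6): eyes.get_image("top")
b=snap("scene","s6")["image"].astype(int); c=cv2.imread('pics/s4.png')[:,:,::-1].astype(int)
for o in (b,c):
  for n,r in (("flap",np.s_[140:200,240:290]),("brush",np.s_[180:240,180:230]),("ref",np.s_[280:340,300:350])): print(n,np.abs(a[r]-o[r]).mean().round(2),np.abs(a[r]-o[r]).max())
E
```

```text
flap 0.72 4
brush 0.75 4
ref 0.69 4
flap 0.72 4
brush 0.76 5
ref 0.69 4
```

All still; only sensor noise differs.

```bash
python3 -c "
from station import bot, eyes, order
print(order.hand_in())"
```

```text
the job is handed in; nothing more can be done
None
```

The job is handed in, with no verdict returned: I pushed the brush through the flap and it lies still on the box floor, the flap looks shut, the fingers are clear, and the arm touched none of the jar, tub or scraper.

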